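Latch the feed gate slide half-way on its stop pin

ROBOT

A 6-joint arm with a two-finger parallel gripper is mounted at the origin on the work surface. World frame = base frame: x ahead of the robot, y to its left, z up, the work surface at z = 0. Lengths are in m, angles in rad, forces in N, time in s.
With the tool pointing down it reaches from about 0.275 to 0.825 m from the base axis. Payload 5.2 kg.
Tool frame: the origin (TCP) lies midway between the tips of the shut fingers; the grasp point (between the pads) lies 19 mm behind it; z points along the fingers, y is the direction in which the jaws open and shut (so a half turn about z gives the same grasp; the last joint's range is limited). The gripper opens to 93 mm and grips with 3 to 60 N. Pads are 15 mm wide; open, the fingers measure 128 mm over their backs; the gripper's body (75 mm by 188 mm) begins 65 mm behind the grasp point.
Start: joints at [-1.373, 0.259, 1.535, -0, 1.348, -0.203], TCP at [0.215, -0.506, 0.219] pointing down, gripper open.
Joint ranges: [-3.14, 3.14], [-0.91, 2.08], [0.19, 2.58], [-1.22, 4.36], [0.22, 2.71], [-3.12, 3.12]. Speed limits (rad/s): [2.57, 2.57, 3.14, 3.14, 3.14, 3.14].

INTERFACE

Orientations are given as a rotation vector (axis times angle).
In Python, from workcell import r gives the robot as it stands.
- The arm moves only by the tool servo_tool, never from a script. Its arguments are lists of equal length, an entry for each row: "delta_pos": the shift along the tool's x, y, z normalised to -1 to 1, where 1 is 0.2 m, a list of three; "roll": the turn about the tool's z normalised to -1 to 1, where 1 is pi/2 rad; "hand": the closure, from -1 (fully open) to 1 (shut). In form: {"delta_pos": [[dx, dy, dz], ...], "roll": [roll, ...], "hand": [hand, ...]}. A call has 1 to 10 rows; each row shifts and turns the commanded pose from where the row before left it, along the tool's axes as they then stand; what a row does not reach is not made up. A row lasts 1/8 s, in which the tool goes at most 62.5 mm and 10.7 degrees, less where a joint would pass 70% of its speed; a pose out of reach is approached as far as the arm can. A call with a number of a shift or a turn outside -1 to 1 is refused whole. A call with a gripper value outside its range is refused whole. The fingers move at their own pace and stop on an object; the grip force is fixed at half the most. Time passes only in rows, so rows that do not move let the fingers close. It gives the time, the measured TCP pose, the force and the opening at its end, in the units of the state.
- r.sense(): the state, without advancing time (a new reading comes with each control period).
- r.capture(name): name is "scene" or "side" or "wrist"; returns (picture, depth): 480x640x3 uint8, blue, green, red; 480x640 float32, m along the optical axis (not along the pixel's ray), 0 where there is no reading.
- r.camera_params(name): a dict with "mtx" (3x3 intrinsics, pixels), "R" (3x3) and "t" (3): a world point X has camera coordinates R X + t; the wrist camera has in their place "hand_eye" (4x4, takes a point from camera to tool coordinates, whose origin is the TCP and whose axes are the flange's). Camera axes: x right, y down, z forward; pixel columns grow to the right and rows downward; lengths in m; the calibration is good to about 2 mm. The wrist camera is an equidistant fisheye: a pixel r from the principal point sees the ray r / f radians off the axis. A picture is of the moment at which its call begins: read the wrist's pose just before it. camera_params takes no time and is no camera call.
- r.finish_job(): hands the job in, once; it reports no verdict.
The state is a dict: "clock": time; "qpos": joint angles; "qd": joint speeds; "joint_torque": joint torques, N m; "ee_pos": TCP position; "eef_rot": TCP orientation; "wrist_force": force on the tool from outside, world axes, zero at the start; "ft_torque": the same for the moment, N m; "finger_gap": finger opening in m.
Only numpy, scipy, OpenCV 4.12 (cv2) and the standard library are available. Lean on these libraries where they do the work, as an engineer would, in place of code of your own. Each camera call takes 0.05 s, during which the arm holds its last target.

TASK

Set the feed gate that has the stop pin to half open: with the fingertips push its spring-loaded slide by the push plate all the way in to the end stop, then let go so that it springs back and latches on the dropped pin in mid position. Only push the front of the plate, do not pinch it or hook it from behind, and do not touch the pin; leave the gate without a pin and the loose parts on the bench where they are, and finish clear of everything.

Things in the scene. Friction and masses are not known exactly. Their poses are not given: they have to be found in the camera images.
- gate_push (a point): Front face centre of the push plate of the gate WITH the stop pin; moves with the slide. x = push direction, y along the plate, z up. Upright steel plate 100 mm wide (y), 42 mm tall (from 16 to 58 mm above the bench; this point is at 37 mm), 6 mm thick plus a 4 mm backing rib (gate_rib) behind it. It stands over the gate's 8 mm thick base, which reaches 15 mm in front of it when home.
- gate_slide (a joint): The slide of the gate with the stop pin, m: 0 = home (sprung all the way out, towards the robot), 0.048 = pushed fully in against its end stop, 0.024 = mid position where the dropped stop pin holds it. A spring pushes it out with about 4.4 N at home and 9.7 N fully in; it is damped (40 N s/m, so it springs back to mid within about a quarter of a second). The stop pin drops by itself once the slide has passed mid position, and the returning slide then stops on it.
- pin_drop (a joint): The sprung vertical stop pin, m: 0 = up, riding on the slide; 0.009 = fully dropped behind the step of the slide (latched).
- pin_top (a point): Top of the stop pin's mushroom head (30 mm across), in the middle of the gate's bridge, 95 mm beyond the push plate's front face when the slide is home. 74 mm above the bench when up, 65 mm when dropped.
- stop_pin: The stop pin: an upright 8 mm steel pin with a mushroom head 30 mm across and 10 mm tall (not to be touched). Origin at the pin's lower end, 48 mm below its top.
- gate: The feed gate with the stop pin: grey base plate 260 x 130 x 8 mm fixed to the bench, side rails, an aluminium bridge 48 mm high across it, and a round throat 84 mm across and 52 mm high at the far end. Origin on the bench, 100 mm beyond the push plate's front face when home, on the centre line; x = push direction, z up.
- plain_gate: A second feed gate of the same size and layout, but with a plain bridge and no stop pin. To be left alone. Same axes.
- plain_gate_slide (a joint): The slide of the gate without a pin, m: 0 = sprung out (as it must stay), 0.048 = fully in.
- plain_gate_push (a point): Centre of the front face of the plain gate's push plate; same size and axes as gate_push.
- wing_nut0: Loose brass wing nut, 52 mm across its wings, 24 mm tall, beside the gate with the pin. Origin: centre of underside.
- wing_nut1: Loose brass wing nut, like the other, beside the plain gate.
- rotor_cup: Loose dented aluminium rotor cup, 76 mm across, 60 mm tall, open upward, standing nearer the robot between the two gates. Origin: centre of underside.
- auger_segment: Loose grey auger flight segment standing on end, 70 mm across, 110 mm tall, on the left. Origin: centre of underside.
- spinner_disc: Loose blue nylon spinner disc, 116 mm across, 20 mm tall, on the right. Origin: centre of underside.
- bayonet_socket: Black bayonet motor socket on a 110 mm square plate, 53 mm tall, fixed to the bench, on the left.
- brush: Loose cleaning brush, 170 mm long, lying on the right.

How it is judged:
On the way:
1. the slide of the gate with the stop pin is pushed fully in, to its end stop (within 5 mm) (value of joint gate_slide above 0.043 m), for 0.1 s.
At the end, for the whole second after the job is handed in: The slide with the stop pin rests latched at mid position (24 mm, within 3 mm), its pin dropped (more than 7 mm of 9), the other gate's slide is home (within 4 mm), and every loose part is within 25 mm of where it was (value of joint gate_slide between 0.021 and 0.027 m and value of joint pin_drop above 0.007 m and velocity of joint gate_slide between -0.005 and 0.005 m/s and value of joint plain_gate_slide below 0.004 m and distance of each of wing_nut0, wing_nut1, rotor_cup, auger_segment, spinner_disc, brush from where it was at the start of the episode below 0.025 m); the robot touches nothing.
It fails at once if the slide of the gate without a pin is pushed in (value of joint plain_gate_slide above 0.008 m).
It fails at once if the stop pin's head is touched (contact force between any of the fingers, the arm and stop_pin above 1 N).
It fails at once if the push plate is hooked or pinched from behind (contact force between any of the fingers, the arm and gate_rib above 1 N).
It fails at once if a loose part is carried or knocked more than 25 mm away (distance of any of wing_nut0, wing_nut1, rotor_cup, auger_segment, spinner_disc, brush from where it was at the start of the episode above 0.025 m).
It also fails if it takes over 38 s, if anything falls off the work surface, if the arm or the gripper's body presses on something with over 40 N, if the wrist force passes 120 N, or if a joint passes its speed limit or range.

## Working session

There is one attempt and no reset: what is moved stays moved. The work goes in short steps, Python scripts to look and compute and a tool call to move; the robot and the scene stay as the last step left them, time stands still between calls to the robot, and variables do not carry over. Pictures are saved under pics/ and viewed, and the job is handed in when it is done.

Besides the shell and the picture viewer there is one more tool, called after "Emit:" in YAML: its name, and indented under it one key for each argument. servo_tool: Moves the arm, as the interface text tells. Its arguments: {"type":"object","properties":{"delta_pos":{"type":"array"},"roll":{"type":"array"},"hand":{"type":"array"}},"required":["delta_pos","roll","hand"]}

```bash
mkdir -p pics; ls
python3 - <<'E'
from workcell import r
import cv2,numpy as np
s=r.sense(); print(s)
for n in("scene","side"):
    p,d=r.capture(n); cv2.imwrite(f"pics/{n}0.png",p); np.save(f"{n}0.npy",d)
    print(n,r.camera_params(n))
E
```

```text
pics
{'clock': 0.0, 'qpos': array([-1.37277415e+00,  2.59376839e-01,  1.53605219e+00,  3.72852030e-06,
        1.34797565e+00, -2.02820723e-01]), 'qd': array([-0.0008071 , -0.00128232,  0.00061347,  0.00093583,  0.00150529,
        0.00034813]), 'joint_torque': array([ 4.61788513e-04, -4.37307930e+01, -2.83998513e+01,  7.20566581e-02,
        4.11664147e-02, -1.32703453e-04]), 'ee_pos': array([ 0.21451393, -0.50587199,  0.21781188]), 'eef_rot': array([-3.07693116e+00, -6.25073677e-01, -1.25326327e-05]), 'wrist_force': array([-0.22352202,  0.29315652, -0.01729292]), 'ft_torque': array([-0.04495206,  0.03447673, -0.0136747 ]), 'finger_gap': 0.09303459190628145}
scene {'mtx': array([[521.05724132,   0.        , 324.91821932],
       [  0.        , 521.05724132, 244.23564193],
       [  0.        ,   0.        ,   1.        ]]), 'R': array([[ 0.50512715,  0.86303891, -0.00322665],
       [ 0.59375511, -0.35022674, -0.72442812],
       [-0.62633971,  0.36401247, -0.68934279]]), 't': array([-0.25991748, -0.28414827,  1.52101581])}
side {'mtx': array([[621.75120273,   0.        , 310.11445723],
       [  0.        , 621.75120273, 236.252728  ],
       [  0.        ,   0.        ,   1.        ]]), 'R': array([[-0.99677526, -0.0797801 ,  0.00861467],
       [-0.05480992,  0.59849383, -0.79925028],
       [ 0.05860844, -0.79714508, -0.60093658]]), 't': array([0.56721748, 0.09862562, 1.58514707])}
```

View pics/scene0.png

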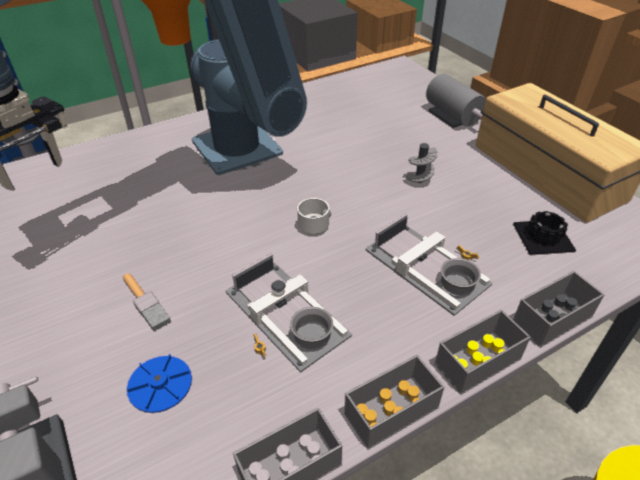

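View pics/side0.png

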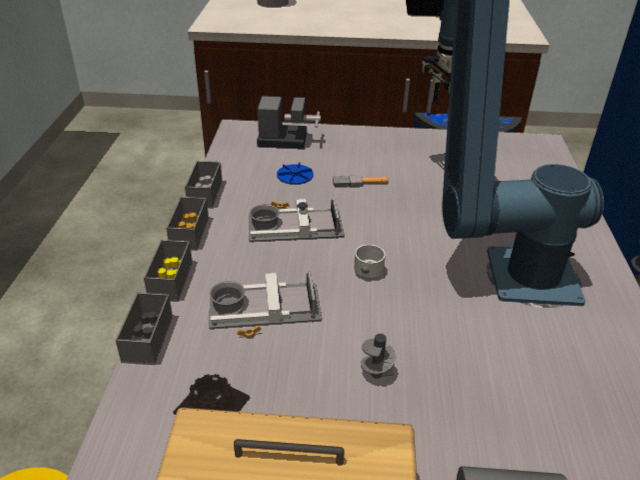

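The pinned gate is the one at scene (288,310) / side (296,220), with its dark mushroom head at scene (278,288). The plain gate is at scene (430,262) and the cup at (313,216). I'll enlarge the pinned gate.

Run:
```python
import cv2
a=cv2.imread("pics/scene0.png")[245:370,215:365]; cv2.imwrite("pics/sc1.png",cv2.resize(a,None,fx=5,fy=4.8,interpolation=cv2.INTER_CUBIC) if 0 else cv2.resize(a,(720,600),interpolation=cv2.INTER_CUBIC))
a=cv2.imread("pics/side0.png")[190:250,240:350]; cv2.imwrite("pics/si1.png",cv2.resize(a,(770,420),interpolation=cv2.INTER_CUBIC))
```

```text
(no output)
```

View pics/sc1.png

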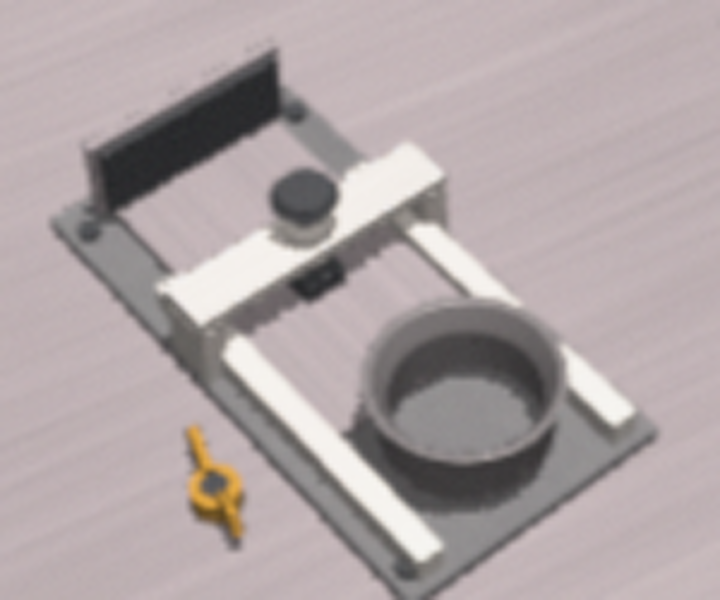

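View pics/si1.png

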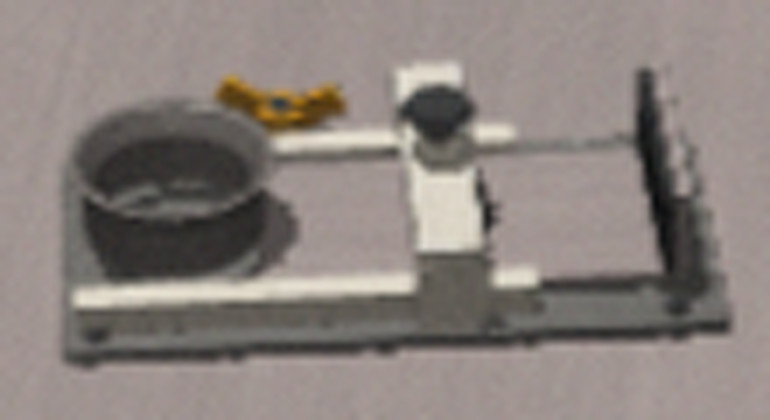

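```bash
cat > h.py <<'E'
import numpy as np
from workcell import r
def proj(n,X):
    c=r.camera_params(n); p=c["mtx"]@(c["R"]@np.array(X)+c["t"]); return p[:2]/p[2]
def at(n,u,v,z):
    c=r.camera_params(n); d=c["R"].T@np.linalg.solve(c["mtx"],[u,v,1]); o=-c["R"].T@c["t"]
    return (o+d*(z-o[2])/d[2]).round(4)
E
python3 - <<'E'
from h import *
P={}
for k,u,v,z in [("plate R top",90,148,.058),("plate L top",278,52,.058),("base FR",52,222,.008),("base farL",658,433,.008),("base farR",405,600,.008),("pin",304,190,.074)]:
    P[k]=at("scene",215+u/4.8,245+v/4.8,z); print(k,P[k])
for k,u,v,z in [("plate R top",645,70,.058),("pin",437,104,.074),("base FL",730,325,.008),("base farL",68,358,.008)]:
    print("side",k,at("side",240+u/7,190+v/7,z))
d=np.load("scene0.npy"); c=r.camera_params("scene")
def dp(u,v):
    z=d[v,u]; return (c["R"].T@(np.linalg.solve(c["mtx"],[u,v,1])*z-c["t"])).round(4)
print("depth pin",dp(278,284),"cup px",dp(313,205),"bridge",dp(262,300),dp(295,285))
E
```

```text
plate R top [ 0.5266 -0.2237  0.058 ]
plate L top [ 0.5151 -0.1286  0.058 ]
base FR [ 0.5131 -0.2428  0.008 ]
base farL [ 0.7455 -0.0734  0.008 ]
base farR [ 0.7626 -0.2     0.008 ]
pin [ 0.6081 -0.1612  0.074 ]
side plate R top [ 0.5242 -0.2096  0.058 ]
side pin [ 0.6031 -0.1541  0.074 ]
side base FL [ 0.4844 -0.1089  0.008 ]
side base farL [ 0.7375 -0.0646  0.008 ]
depth pin [ 0.6071 -0.1614  0.0748] cup px [0.3889 0.0402 0.0386] bridge [ 0.6076 -0.199   0.0492] [ 0.6031 -0.1226  0.0462]
```

Run:
```python
from h import *
from scipy.optimize import least_squares
M={"FR":(-.115,-.065,.008),"FL":(-.115,.065,.008),"BL":(.145,.065,.008),"BR":(.145,-.065,.008),"pin":(-.005,0,.074),"pR":(-.1,-.05,.058),"pL":(-.1,.05,.058)}
sc=lambda u,v:(215+u/4.8,245+v/4.8)
si=lambda u,v:(240+u/7,190+v/7)
O={"scene":{"FR":sc(52,222),"BL":sc(658,433),"BR":sc(408,602),"pin":sc(304,192),"pR":sc(84,148),"pL":sc(275,49)},
"side":{"FL":si(730,322),"BL":si(68,352),"pin":si(437,103),"pR":si(648,70)}}
def w(q,m):
    c,s=np.cos(q[2]),np.sin(q[2]); return [q[0]+c*m[0]-s*m[1],q[1]+s*m[0]+c*m[1],m[2]]
for cams in (["scene"],["side"],["scene","side"]):
    f=lambda q:np.concatenate([proj(n,w(q,M[k]))-O[n][k] for n in cams for k in O[n]])
    s=least_squares(f,[.62,-.16,.14]); print(cams,s.x.round(4)); print(s.fun.reshape(-1,2).round(1).tolist())
    print([np.round(w(s.x,M[k]),4).tolist() for k in("pR","pL","pin")])
```

```text
['scene'] [ 0.6141 -0.1603  0.1644]
[[-0.6, -0.5], [0.7, 0.2], [0.3, 1.8], [0.3, -0.1], [-0.4, -0.5], [-0.5, -1.8]]
[[0.5236, -0.226, 0.058], [0.5072, -0.1274, 0.058], [0.6091, -0.1611, 0.074]]
['side'] [ 0.609  -0.1531  0.1771]
[[0.0, 0.3], [-1.1, 1.0], [-0.4, 0.1], [1.5, -1.9]]
[[0.5194, -0.22, 0.058], [0.5017, -0.1215, 0.058], [0.6041, -0.154, 0.074]]
['scene', 'side'] [ 0.6122 -0.1594  0.1665]
[[-0.5, -1.1], [0.6, -0.8], [0.5, 0.8], [0.3, -0.9], [-0.4, -1.2], [-0.6, -2.5], [-1.3, -0.8], [-2.1, -0.8], [-1.3, -1.2], [0.7, -3.0]]
[[0.5219, -0.2253, 0.058], [0.5053, -0.1266, 0.058], [0.6073, -0.1602, 0.074]]
```

Emit:
servo_tool:
  delta_pos:
    - [0, 0, 0]
    - [0, 0, 0]
    - [0, 0, 0]
    - [0, 0, 0]
  roll: [0.075, 0.075, 0, 0]
  hand: [1, 1, 1, 1]

```text
clock: 0.6
ee_pos: [0.2146, -0.5063, 0.2184]
eef_rot: [-3.13, -0.263, 0.0]
wrist_force: [-0.8, -0.6, -0.1]
finger_gap: 0.0575
```

Emit:
servo_tool:
  delta_pos:
    - [0.12, -0.11, 0]
    - [0.18, -0.17, 0]
    - [0.2, -0.19, 0]
    - [0.2, -0.19, 0]
    - [0.2, -0.19, 0]
    - [0.2, -0.19, 0]
    - [0.2, -0.19, 0]
    - [0.15, -0.15, 0]
    - [0, 0, 0]
    - [0, 0, 0]
  roll: [0, 0, 0, 0, 0, 0, 0, 0, 0, 0]
  hand: [1, 1, 1, 1, 1, 1, 1, 1, 1, 1]

```text
clock: 1.85
ee_pos: [0.455, -0.1868, 0.2186]
eef_rot: [3.13, 0.262, -0.001]
wrist_force: [0.2, -0.2, 0.6]
finger_gap: 0.0007
```

Run:
```python
from workcell import r
import cv2,numpy as np
s=r.sense(); print(s["ee_pos"],s["eef_rot"],s["finger_gap"])
p,d=r.capture("wrist"); cv2.imwrite("pics/w1.png",p); np.save("w1.npy",d); np.savez("w1s.npz",p=s["ee_pos"],r=s["eef_rot"])
print(r.camera_params("wrist"))
```

```text
[ 0.45501403 -0.18676252  0.21858775] [ 3.13030628e+00  2.61631774e-01 -7.80794287e-04] 0.0006820869878066298
{'mtx': array([[371.64829954,   0.        , 327.57585691],
       [  0.        , 371.64829954, 240.03304897],
       [  0.        ,   0.        ,   1.        ]]), 'hand_eye': array([[-3.94489677e-04, -9.62901353e-01, -2.69853348e-01,
         7.40127221e-02],
       [ 9.99999845e-01, -2.73873068e-04, -4.84621994e-04,
        -8.87742815e-04],
       [ 3.92737610e-04, -2.69853497e-01,  9.62901312e-01,
        -1.67544187e-01],
       [ 0.00000000e+00,  0.00000000e+00,  0.00000000e+00,
         1.00000000e+00]])}
```

View pics/w1.png

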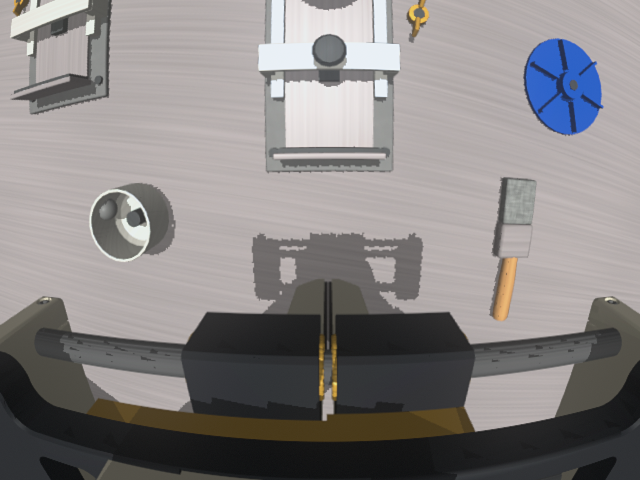

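The wrist view shows the pinned gate straight ahead, with its base front edge at (265–393,170), push plate at (275–385,155) and pin head at (330,50). Yaw looks matched. I'll measure the plate more closely.

Run:
```python
import cv2
a=cv2.imread("pics/w1.png")[20:180,250:410]; cv2.imwrite("pics/w1c.png",cv2.resize(a,(600,600),interpolation=cv2.INTER_CUBIC))
```

```text
(no output)
```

View pics/w1c.png

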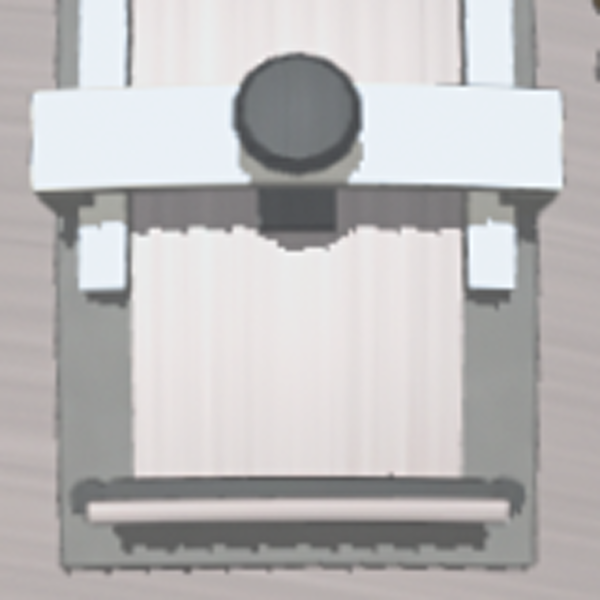

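Run:
```python
from h import *
from scipy.spatial.transform import Rotation as R
s=np.load("w1s.npz"); c=r.camera_params("wrist"); K=c["mtx"]; H=c["hand_eye"]; Rw=R.from_rotvec(s["r"]).as_matrix()
def at(u,v,z):
    a=np.array([u-K[0,2],v-K[1,2]])/K[0,0]; t=np.hypot(*a); d=np.r_[a/t*np.sin(t),np.cos(t)]
    d=Rw@H[:3,:3]@d; o=Rw@H[:3,3]+s["p"]; X=o+d*(z-o[2])/d[2]; return X, Rw.T@(X-s["p"])
for k,u,v,z in[("pR",510,522,.058),("pL",88,522,.058),("bR",537,568,.008),("bL",62,568,.008),("pin",297,110,.074)]:
    X,t=at(250+u/3.75,20+v/3.75,z); print(k,X.round(4),"tool",t.round(4))
```

```text
pR [ 0.5188 -0.2274  0.058 ] tool [0.0563 0.0506 0.1606]
pL [ 0.5023 -0.1294  0.058 ] tool [ 0.0562 -0.0488  0.1605]
bR [ 0.5064 -0.2454  0.008 ] tool [0.0411 0.0663 0.2106]
bL [ 0.4848 -0.1173  0.008 ] tool [ 0.041  -0.0636  0.2105]
pin [ 0.6033 -0.1622  0.074 ] tool [0.1503 0.0004 0.1445]
```

Emit:
servo_tool:
  delta_pos:
    - [0, 0, 0.08]
    - [0, 0, 0.17]
    - [0, 0, 0.2]
    - [0, 0, 0.2]
    - [0, 0, 0.18]
    - [0, 0, 0.1]
    - [0, 0, 0]
    - [0.05, 0, 0]
    - [0.05, 0, 0]
    - [0, 0, 0]
  roll: [0, 0, 0, 0, 0, 0, 0, 0, 0, 0]
  hand: [1, 1, 1, 1, 1, 1, 1, 1, 1, 1]

```text
clock: 3.15
ee_pos: [0.4767, -0.1836, 0.0336]
eef_rot: [3.129, 0.26, 0.003]
wrist_force: [-0.2, 0.4, -0.2]
finger_gap: 0.0005
```

Emit:
servo_tool:
  delta_pos:
    - [0.04, 0, 0]
    - [0.03, 0, 0]
    - [0.02, 0, 0]
    - [0.02, 0, 0]
    - [0.02, 0, 0]
    - [0.02, 0, 0]
    - [0, 0, 0]
  roll: [0, 0, 0, 0, 0, 0, 0]
  hand: [1, 1, 1, 1, 1, 1, 1]

```text
clock: 4.03
ee_pos: [0.5037, -0.1783, 0.0326]
eef_rot: [-3.131, -0.26, 0.004]
wrist_force: [-3.9, -2.0, 3.1]
finger_gap: 0.0004
```

Run:
```python
from workcell import r
import cv2,numpy as np
print(r.sense()["wrist_force"])
p,d=r.capture("wrist"); cv2.imwrite("pics/w2.png",p)
p,d=r.capture("side"); cv2.imwrite("pics/s2.png",cv2.resize(p[150:270,220:380],(800,600),interpolation=cv2.INTER_CUBIC))
```

```text
[-3.93791618 -2.00229148  3.13695363]
```

View pics/w2.png

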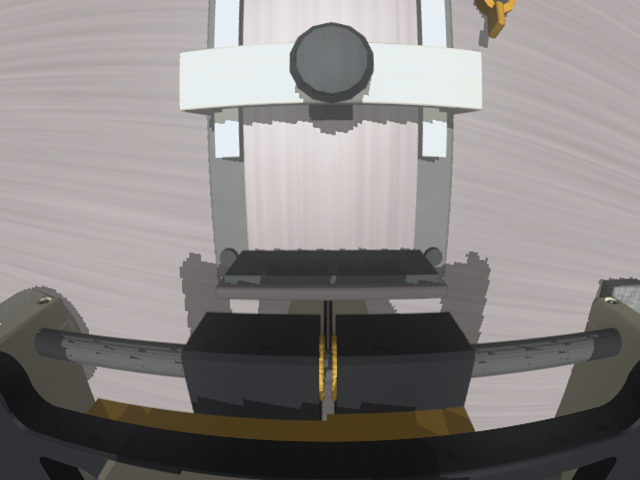

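View pics/s2.png

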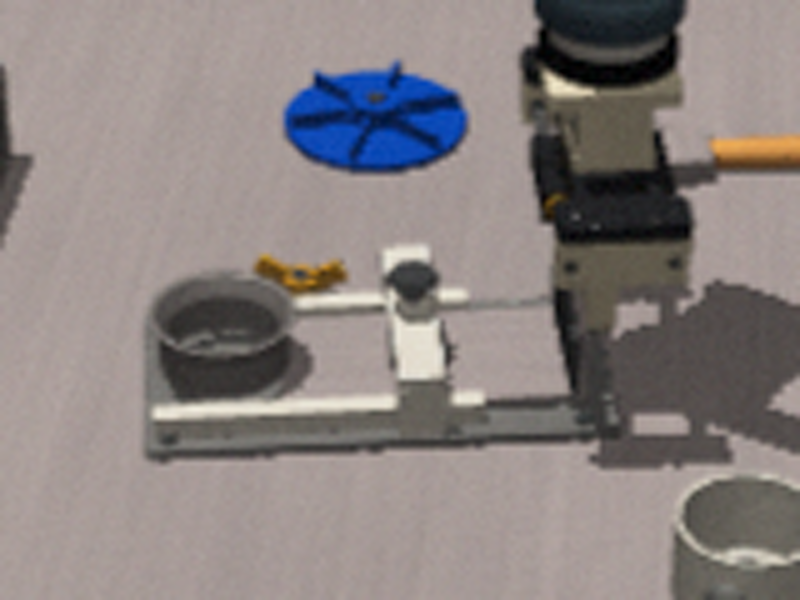

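Contact is at the middle of the plate front with about 4 N, and the side view shows the fingers just in front of the plate. Now I'll push.

Emit:
servo_tool:
  delta_pos:
    - [0.025, 0, 0]
    - [0.025, 0, 0]
    - [0.025, 0, 0]
    - [0.025, 0, 0]
    - [0.025, 0, 0]
    - [0.025, 0, 0]
    - [0.025, 0, 0]
    - [0.02, 0, 0]
    - [0, 0, 0]
  roll: [0, 0, 0, 0, 0, 0, 0, 0, 0]
  hand: [1, 1, 1, 1, 1, 1, 1, 1, 1]

```text
clock: 5.25
ee_pos: [0.5412, -0.1718, 0.0325]
eef_rot: [-3.13, -0.26, 0.006]
wrist_force: [-7.9, -2.6, 5.7]
finger_gap: 0.0004
```

Emit:
servo_tool:
  delta_pos:
    - [0.01, 0, 0]
    - [0.01, 0, 0]
    - [0.01, 0, 0]
    - [0.01, 0, 0]
    - [0.005, 0, 0]
    - [0, 0, 0]
  roll: [0, 0, 0, 0, 0, 0]
  hand: [1, 1, 1, 1, 1, 1]

```text
clock: 6.0
ee_pos: [0.5493, -0.1704, 0.0325]
eef_rot: [-3.13, -0.26, 0.008]
wrist_force: [-9.8, -3.0, 6.8]
finger_gap: 0.0004
```

Emit:
servo_tool:
  delta_pos:
    - [0.01, 0, 0]
    - [0.01, 0, 0]
    - [0, 0, 0]
  roll: [0, 0, 0]
  hand: [1, 1, 1]

```text
clock: 6.38
ee_pos: [0.5493, -0.1703, 0.0325]
eef_rot: [-3.129, -0.261, 0.02]
wrist_force: [-23.7, -6.6, 15.7]
finger_gap: 0.001
```

The TCP stopped advancing and the force rose from 10 N to 24 N, which suggests the end stop. I'll check visually before releasing.

Run:
```python
from workcell import r
import cv2,numpy as np
p,d=r.capture("wrist"); cv2.imwrite("pics/w3.png",p)
p,d=r.capture("side"); cv2.imwrite("pics/s3.png",cv2.resize(p[150:270,220:380],(800,600),interpolation=cv2.INTER_CUBIC))
```

```text
(no output)
```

View pics/w3.png

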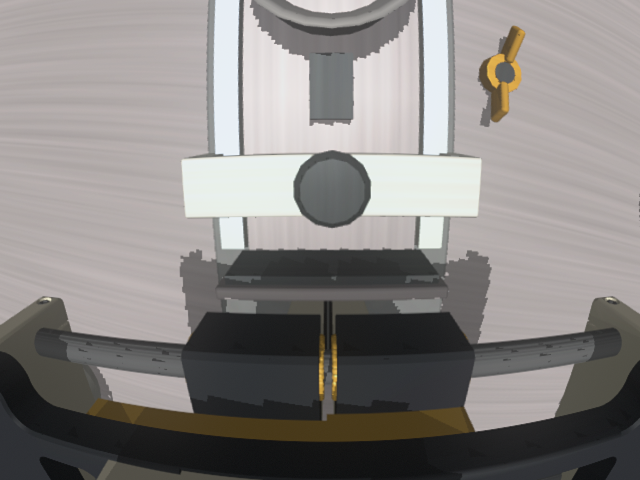

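View pics/s3.png

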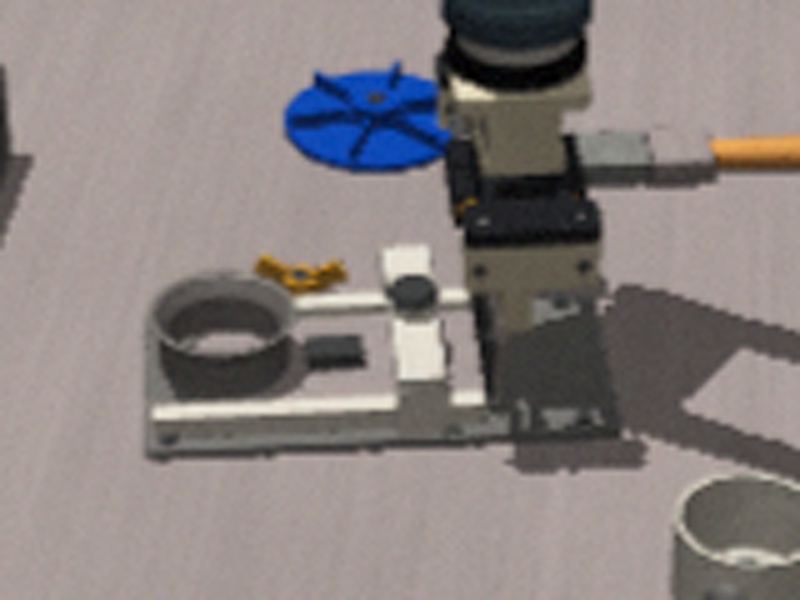

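The slide is fully in (its tongue shows beyond the bridge) and the pin head now sits on the bridge at side (413,290), so it has dropped. I'll retreat straight back, then up.

Emit:
servo_tool:
  delta_pos:
    - [-0.04, 0, 0]
    - [-0.05, 0, 0]
    - [-0.06, 0, 0]
    - [-0.08, 0, 0]
    - [-0.1, 0, 0]
    - [-0.1, 0, 0]
    - [-0.05, 0, 0]
    - [0, 0, -0.1]
    - [0, 0, -0.2]
    - [0, 0, 0]
  roll: [0, 0, 0, 0, 0, 0, 0, 0, 0, 0]
  hand: [1, 1, 1, 1, 1, 1, 1, 1, 1, 1]

```text
clock: 7.72
ee_pos: [0.4637, -0.187, 0.0956]
eef_rot: [3.126, 0.259, 0.01]
wrist_force: [-0.0, 0.3, -0.8]
finger_gap: 0.0006
```

Emit:
servo_tool:
  delta_pos:
    - [0, 0, -0.2]
    - [0, 0, -0.2]
    - [0, 0, -0.1]
    - [0, 0, 0]
    - [0, 0, 0]
  roll: [0, 0, 0, 0, 0]
  hand: [1, 1, 1, 1, 1]

```text
clock: 8.35
ee_pos: [0.4606, -0.185, 0.1911]
eef_rot: [-3.129, -0.259, 0.002]
wrist_force: [-0.0, 0.8, -0.2]
finger_gap: 0.0006
```

Run:
```python
from workcell import r
import cv2,numpy as np
s=r.sense(); print(s["clock"],s["ee_pos"],s["eef_rot"],s["wrist_force"]); np.savez("w4s.npz",p=s["ee_pos"],r=s["eef_rot"])
p,d=r.capture("wrist"); cv2.imwrite("pics/w4.png",p); np.save("w4.npy",d)
cv2.imwrite("pics/w4c.png",cv2.resize(p[0:180,230:430],(800,720)[:1]+(600,) if 0 else (660,594),interpolation=cv2.INTER_CUBIC))
p,d=r.capture("side"); cv2.imwrite("pics/s4.png",p)
p,d=r.capture("scene"); cv2.imwrite("pics/sc4.png",p)
```

```text
8.35 [ 0.46058837 -0.1850263   0.19113408] [-3.12945947e+00 -2.59034858e-01  2.41491688e-03] [-0.04978939  0.77050413 -0.16405937]
```

View pics/w4c.png

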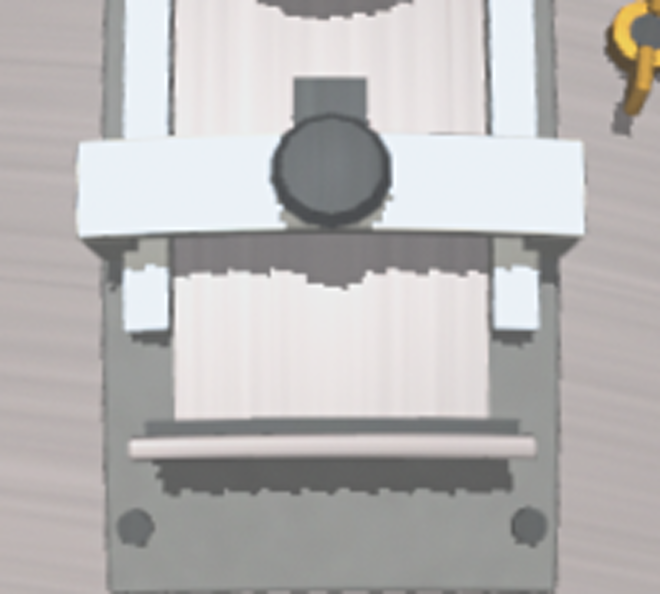

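View pics/s4.png

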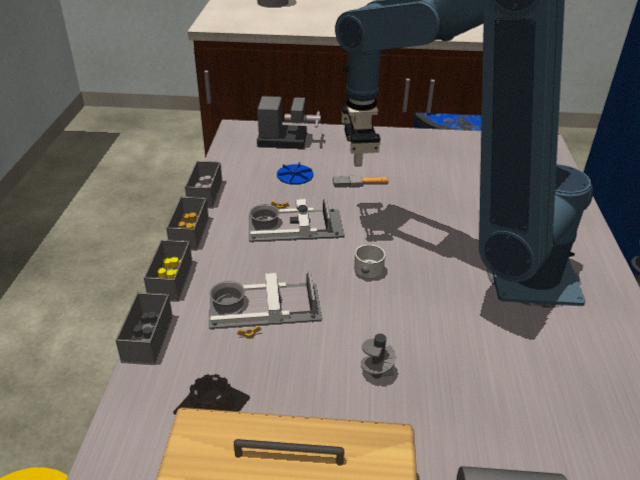

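View pics/sc4.png

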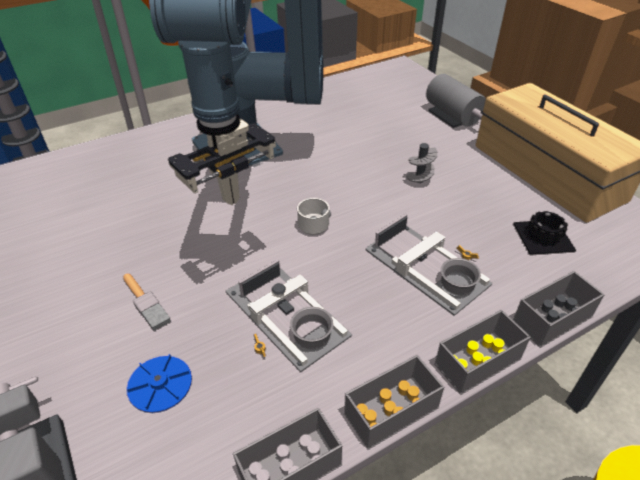

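The slide has come part way back, with the plate well behind the base front and the head low on the bridge. The loose parts sit at unchanged pixels. I'll measure the slide and pin.

Run:
```python
from h import *
import cv2
from scipy.spatial.transform import Rotation as R
s=np.load("w4s.npz"); c=r.camera_params("wrist"); K=c["mtx"]; H=c["hand_eye"]; Rw=R.from_rotvec(s["r"]).as_matrix()
def ray(u,v):
    a=np.array([u-K[0,2],v-K[1,2]])/K[0,0]; t=np.hypot(*a); return np.r_[a/t*np.sin(t),np.cos(t)]
def at(u,v,z):
    d=Rw@H[:3,:3]@ray(u,v); o=Rw@H[:3,3]+s["p"]; return o+d*(z-o[2])/d[2]
x=np.array([.986,.165,0])
g=at(230+333/3.3,459/3.3,.058); p0=np.array([.6033,-.1622,.074]); f0=np.array([.51055,-.1784,.058])
print("slide",(g-f0)@x)
b=at(230+333/3.3,590/3.3,.008); print("from base front edge",(g-b)@x-.015)
D=np.load("w4.npy")
for u,v in((331,165),(200,185)):
    U,V=230+u/3.3,v/3.3; q=ray(U,V); X=Rw@(H[:3,:3]@(q/q[2]*D[int(V),int(U)])+H[:3,3])+s["p"]; print(X.round(4))
for a,b in(("scene0","sc4"),("side0","s4")):
    A,B=[cv2.imread(f"pics/{n}.png").astype(int) for n in(a,b)]; d=abs(A-B).max(2)
    for n,X in dict(disc=(130,355,192,412),brush=(120,270,172,330),nut0=(250,332,270,358),cup=(294,198,332,236),pg=(364,215,492,308),auger=(402,140,440,188)).items():
        if a=="scene0": print(n,(d[X[1]:X[3],X[0]:X[2]]>40).sum())
```

```text
slide 0.022954717295010717
from base front edge 0.022743274823136234
[ 0.6034 -0.1622  0.0666]
[ 0.5977 -0.1301  0.0482]
disc 0
brush 0
nut0 0
cup 0
pg 0
auger 0
```

The slide measures 23 mm and the pin head top is 66.6 mm above the bench (65 expected when dropped, 74 when up). Nothing else changed in the image, so I'm handing in.

```bash
python3 -c "
from workcell import r
print(r.finish_job())"
```

```text
the job is handed in; nothing more can be done
None
```

The gate with the stop pin is set half open and the job is handed in at about 8.5 s of the 38 s allowed. The hand-in gives no verdict, so the result rests on the checks below.

With the shut fingertips I pushed the middle of the plate's front until the TCP stopped advancing. The slide had travelled about 47 mm by my estimate, and the wrist force rose from about 10 N to about 24 N, so it was at the end stop. I then backed straight off, raised the tool to 0.19 m and left it clear.

| Check at the end | Result | Expected |
|---|---|---|
| Slide position | about 23 mm, measured two ways | 24 mm, within 3 mm |
| Top of pin head above the bench | 66.6 mm by depth | 65 mm dropped, 74 mm up |
| Cup, disc, brush, auger segment, wing nut by the pinned gate, and plain gate | no pixel change in the scene view | unmoved |
| Wrist force | near zero | near zero |

- **Wing nut by the plain gate:** I did not compare it as a separate part. It lies inside the plain gate's image area, which showed no change.
- **Side camera:** it placed the gate about 7 mm off the scene camera's estimate early on. The wrist camera settled it: it matched the known plate, base and pin spacings to about 1 mm.

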